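Plug and lock the filling head of a grinding pot

ROBOT

A 7-joint arm with a two-finger parallel gripper is mounted at the origin on the work surface. World frame = base frame: x ahead of the robot, y to its left, z up, the work surface at z = 0. Lengths are in m, angles in rad, forces in N, time in s.
With the tool pointing down it reaches from about 0.4 to 0.85 m from the base axis. Payload 10.4 kg.
Tool frame: the origin (TCP) lies at the very end of the fingers, on their centre line; the grasp point (between the pads) lies r.tcp_to_grasp behind it (r.tcp_to_grasp is the distance from the TCP to the grasp point, in m); z points along the fingers, y is the line along which they close (so a half turn about z gives the same grasp; the last joint's range is limited). The gripper opens to 87 mm and grips with 3 to 60 N. Pads are 19 mm wide; open, the fingers measure 117 mm over their backs; the gripper's body (75 mm by 190 mm) begins 51 mm behind the grasp point.
Start: joints at [-0.023, 0.332, -0.065, 1.46, 0.022, 1.35, -0.088], TCP at [0.625, 0, 0.223] pointing down, gripper open.
Joint ranges: [-2.6, 2.6], [-0.5, 2.12], [-1.47, 1.34], [0.16, 2.42], [-1.27, 4.41], [0.06, 2.06], [-2.6, 2.6]. Speed limits (rad/s): [2.22, 2.22, 2.79, 2.79, 3.14, 3.14, 3.14].

INTERFACE

Orientations are given as a unit quaternion [x, y, z, w].
In Python, from bench import monitor, cams, ticket, r gives the robot as it stands.
- The arm moves only by the shell command python3 -m crank 'ROWS' [OPENING] [FORCE]. ROWS is a JSON object whose one key "steps" holds a list of rows, each a list of 2 entries, a list of its own where there are three numbers: the shift along the world's x, y, z in units of 25 mm (1.0 is 25 mm), then the turn, a rotation vector about the world's x, y, z in units of 5 degrees (1.0 is 5 degrees). In form: {"steps": [[[x, y, z], [ax, ay, az]], ...]}. A call has 1 to 10 rows; each row shifts and turns the commanded pose from where the row before left it; what a row does not reach is not made up. A row lasts 1/12 s, in which the tool goes at most 41.7 mm and 7.16 degrees, less where a joint would pass 70% of its speed; a pose out of reach is approached as far as the arm can. A call is refused whole if a number of a shift passes 1 or a number of a turn 1, either way. A call with a gripper value outside its range is refused whole. OPENING is the finger opening in mm, from 0 to 87, set as the call begins (- or left out, the last holds). The fingers move at their own pace and stop on an object; FORCE is the grip in N (left out, the last holds). Time passes only in rows, so rows that do not move let the fingers close. It gives the time, the measured TCP pose, the force, the opening and the grip force at its end, in the units of the state.
- monitor.read_state(): the state, without advancing time (a new reading comes with each control period).
- cams.camera(name): name is "scene" or "side" or "wrist"; returns a dict with "pixels" (420x560x3 uint8, blue, green, red), "z_map" (420x560 float32, m along the optical axis (not along the pixel's ray), 0 where there is no reading), "vfov" (degrees; the focal length in pixels is half the picture's height over the tangent of half this angle, whatever the lens; pixels are square), "cx", "cy" (the principal point, pixels), "T" (4x4, takes a point from camera to world coordinates). Camera axes: x right, y up, looking along -z (the intrinsics and any distortion apply to the point x, -y, -z); pixel columns grow to the right and rows downward; lengths in m; the calibration is good to about 2 mm. A picture is of the moment at which its call begins.
- ticket.close_job(): hands the job in; it is judged then, once.
The state is a dict: "time": time; "joint_positions": joint angles; "joint_vel": joint speeds; "joint_torque": joint torques, N m; "ee_pos": TCP position; "eef_rot": TCP orientation; "ft_force": force on the tool from outside, world axes, zero at the start; "torque": the same for the moment, N m; "width": finger opening in m; "grip_force": force on a finger pad.
Only numpy, scipy, OpenCV 4.12 (cv2) and the standard library are available. Lean on these libraries where they do the work, as an engineer would, in place of code of your own. Each camera call takes 0.05 s, during which the arm holds its last target. There are 200 camera calls.

TASK

Close the grinding pot: stand the smaller steel plug fully home in the round mouth on top of the pot, then turn the slim knurled ring below the mouth clockwise (seen from above) until its lug is firmly against the screw of the stop block, finger-tight without forcing it. Do not touch the fixed rings above and below the slim ring with the gripper, leave the other things on the bench where they are, and let go.

Things in the scene. Friction and masses are not known exactly. Their poses are not given: they have to be found in the camera images.
- pot: The grinding pot, fixed to the bench: 190 mm square plate, dark steel drum 158 mm across with its lid top at 70 mm height, and on the lid, on the same vertical axis, the filling head: lower fixed ring, slim turning ring, upper fixed ring with the round mouth. Origin on the pot's axis at bench height; z up.
- collars: The two fixed aluminium rings of the head, origin and axes as pot. Lower: 92 mm in diameter, from 70 to 82 mm height. Upper: 54 mm in diameter, from 95 to 113 mm height, its mouth 40 mm in diameter. Not to be touched by the robot (more than 2 N counts).
- mouth (a point): Centre of the mouth, level with the upper ring's top (113 mm above the bench). In the mouth's wall three small jaws (lower face at 103 mm height) stand back at the start and slide in over the plug's shoulder as the slim ring is turned (9.5 mm per rad); a plug that is not home blocks them.
- seat (a point): Centre of the mouth's flat floor (82 mm above the bench), where the underside of the plug must come.
- ring: The slim knurled steel ring, 64 mm in diameter, from 82.5 to 94.5 mm height, proud of the upper ring by 5 mm all round; origin at its centre on the pot's axis. Turned clockwise seen from above by 0.35 to 1.1 rad, friction about 0.12 N m, stays where left. Its lug reaches to 43 mm radius, 8 mm wide (trailing behind the lug face) and 8 mm tall.
- lug_face (a point): Middle of the lug's leading (clockwise) face, at 39 mm radius from the pot's axis, 88.5 mm above the bench.
- stop: The rigid stop block on the lower ring, radius 35 to 44 mm, 8 mm wide, from 82 to 92 mm height; its place round the ring varies. Origin as pot. The lug must press on its screw with more than 3 N (0.12 N m beyond the ring's friction) for a moment, never more than 20 N (0.78 N m); a ring gripped firmly gains about 0.3 N m per 0.007 rad there.
- stop_face (a point): Middle of the stop block's face towards the lug, at 39 mm radius, 88.5 mm above the bench. From it an adjustable stop screw, 6 mm thick, sticks out towards the lug by 1 to 8 mm, set differently each time and not measured: the lug stops on the screw's tip, that far before the face.
- plug: The smaller loose steel plug, upright: body 37 mm in diameter and 18 mm tall, its foot bevelled by 4 mm; on it a round knob to grip, 16 mm in diameter, from 18 to 62 mm height. About 0.2 kg. Origin at the centre of its underside, z up. When home its knob stands 31 mm above the upper ring's top.
- big_plug: Bystander, to be left alone: another steel plug like the plug but too big for the mouth: body 52 mm in diameter, 18 mm tall, same knob; origin at the centre of its underside
- grinding_ring: Bystander, to be left alone: loose dark steel grinding ring, 110 mm outside, 84 mm inside, 45 mm tall; origin at the centre of its underside
- puck: Bystander, to be left alone: loose dark steel disc, 64 mm in diameter, 35 mm tall; origin at the centre of its underside
- jar: Bystander, to be left alone: closed sample jar, 60 mm in diameter, 80 mm tall; origin at the centre of its underside
- brush: Bystander, to be left alone: cleaning brush lying on the bench, about 200 mm long; origin under its middle
- wrench: Bystander, to be left alone: steel wrench lying on the bench, about 180 mm long; origin under its middle
There are look-alikes about, which are no part of the job. What is shaped like the plug but pink or red is not meant.

How it is judged:
On the way, in this order (a step that is already met when the one before it is completed fails the run):
1. the plug stands fully home in the mouth (z of plug in the frame of pot below 0.084 m and horizontal distance between plug and seat below 0.003 m), for 0.2 s.
2. the lug is pressed firmly against the stop screw, with more than 3 N (contact force between ring and stop above 3 N), for 0.2 s.
At the end, for the whole second after the job is handed in: The plug stands upright and at rest in the mouth, its underside within 2 mm of the seat and centred within 3 mm; the ring's lug face lies within 10 mm of the stop block's face (the screw fills up to 8 mm of that) and the ring is at rest (all of step 1 and angle between plug's own z axis and vertical below 0.08 rad and distance between lug_face and stop_face below 0.01 m and angular speed of ring below 0.05 rad/s and linear speed of plug below 0.02 m/s); the robot touches nothing.
It fails at once if the robot touches the fixed rings with more than 2 N (contact force between any of the fingers, the arm and collars above 2 N).
It fails at once if the lug is forced against the stop with more than 20 N (contact force between ring and stop above 20 N).
It fails at once if another thing on the bench is moved by more than 30 mm (distance of any of big_plug, grinding_ring, puck, jar, brush, wrench from where it was at the start of the episode above 0.03 m).
It also fails if it takes over 72 s, if anything falls off the work surface, if the arm or the gripper's body presses on something with over 40 N, if the wrist force passes 120 N, or if a joint passes its speed limit or range.

## Working session

There is one attempt and no reset: what is moved stays moved. The work goes in short steps, Python scripts to look and compute and a shell command to move; the robot and the scene stay as the last step left them, time stands still between calls to the robot, and variables do not carry over. Pictures are saved under pics/ and viewed, at most 10 in all, crops included, and the job is handed in when it is done.

```bash
ls; mkdir -p pics; cat > h.py <<'E'
import numpy as np, cv2, math
from bench import monitor, cams, ticket, r
def cap(n):
    c=cams.camera(n); np.savez(f'/tmp/{n}.npz',**{k:np.array(v) for k,v in c.items()}); return c
def load(n): return {k:v for k,v in np.load(f'/tmp/{n}.npz',allow_pickle=True).items()}
def foc(c): return c['pixels'].shape[0]/2/math.tan(math.radians(float(c['vfov']))/2)
def cloud(c):
    f=foc(c); z=c['z_map']; v,u=np.indices(z.shape)
    P=np.stack([(u-c['cx'])/f*z,-(v-c['cy'])/f*z,-z],-1)
    return P@c['T'][:3,:3].T+c['T'][:3,3]
def ray(c,u,v,h):
    f=foc(c); d=c['T'][:3,:3]@np.array([(u-c['cx'])/f,-(v-c['cy'])/f,-1]); o=c['T'][:3,3]
    return o+d*(h-o[2])/d[2]
E
python3 - <<'E'
from h import *
for n in ['scene','side','wrist']:
    c=cap(n); cv2.imwrite(f'pics/{n}0.png',c['pixels']); print(n,[k for k in c],c['vfov'],c['cx'],c['cy'],c['T'].round(3).tolist())
print(monitor.read_state(), r.tcp_to_grasp)
E
```

```text
pics
scene ['pixels', 'z_map', 'vfov', 'cx', 'cy', 'T'] 53.76152104181156 274.205255819302 214.99599573921492 [[0.769, -0.459, 0.445, 1.144], [0.639, 0.573, -0.514, -0.648], [-0.019, 0.679, 0.734, 1.086], [0.0, 0.0, 0.0, 1.0]]
side ['pixels', 'z_map', 'vfov', 'cx', 'cy', 'T'] 57.7857181667443 283.96440986573225 215.25842534687683 [[0.968, 0.16, -0.195, 0.367], [-0.252, 0.641, -0.725, -0.614], [0.009, 0.75, 0.661, 0.7], [0.0, 0.0, 0.0, 1.0]]
wrist ['pixels', 'z_map', 'vfov', 'cx', 'cy', 'T'] 68.15362286348855 281.4512541302646 203.35614717037666 [[1.0, -0.0, 0.002, 0.625], [-0.0, 0.952, 0.307, 0.085], [-0.002, -0.307, 0.952, 0.384], [0.0, 0.0, 0.0, 1.0]]
{'time': 0.15, 'joint_positions': array([-0.02256612,  0.33271642, -0.06469181,  1.46070854,  0.02159301,
        1.34994122, -0.08849127]), 'joint_vel': array([ 4.87761231e-05, -1.11135937e-03, -7.47592740e-04, -3.74513488e-03,
       -3.56196428e-04, -1.86210333e-03, -7.16155699e-04]), 'joint_torque': array([ 1.82067095e-03, -6.23630190e+01,  2.54254905e-02, -3.90143681e+01,
       -6.11935230e-02,  3.71907104e-02, -1.53469024e-06]), 'ee_pos': array([ 6.24709539e-01, -2.43135381e-05,  2.21962154e-01]), 'eef_rot': array([ 7.07113166e-01,  7.07100191e-01, -3.96182091e-04, -3.65914985e-04]), 'ft_force': array([0.89339907, 0.31789826, 0.1145543 ]), 'torque': array([ 0.06442761,  0.01910527, -0.02479886]), 'grip_force': 0.0, 'width': 0.08718814044727041} 0.0187
```

View pics/scene0.png

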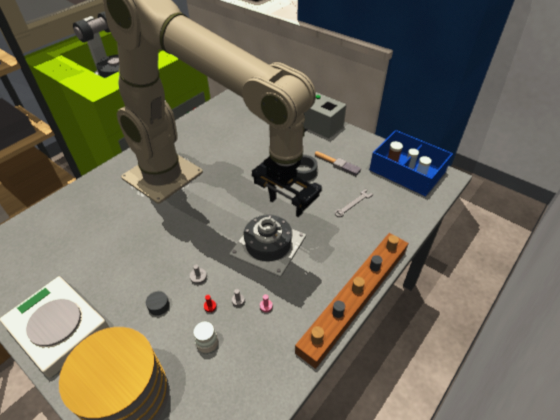

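View pics/side0.png

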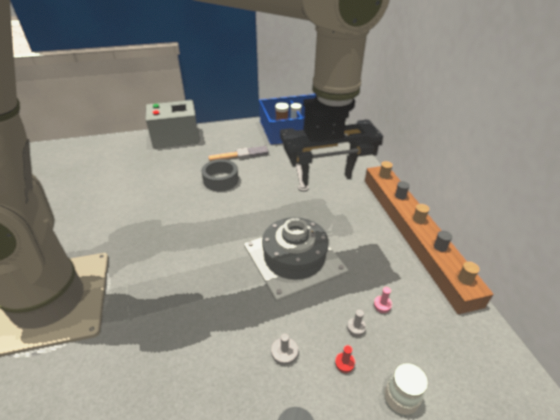

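The scene view shows the pot at about (268,238). There are four plug-shaped things: steel (198,273), red (210,303), steel (238,297) and pink (265,303). In the side view the steel ones are at (284,348), wide, and (357,322), narrow. The narrow steel one fits the plug, so I'll measure its body diameter and confirm it in a crop.

```bash
python3 - <<'E'
from h import *
from scipy.optimize import least_squares
def circ(p):
    s=least_squares(lambda q:np.hypot(p[:,0]-q[0],p[:,1]-q[1])-q[2],[*p.mean(0),.03],loss='soft_l1',f_scale=.001).x; return s
for n,boxes in [('scene',{'small':(238,297),'big':(198,273),'pot':(268,232)}),('side',{'small':(357,322),'big':(284,348),'pot':(295,236)})]:
    c=load(n); W=cloud(c); im=c['pixels']
    for k,(u,v) in boxes.items():
        s=35 if k=='pot' else 16
        w=W[v-s:v+s,u-s:u+s].reshape(-1,3)
        if k=='pot':
            m=(abs(w[:,2]-.113)<.003); print(n,k,m.sum(),'top ring',w[m].mean(0).round(4),circ(w[m][:,:2]).round(4)if m.sum()>5 else '')
            m=(abs(w[:,2]-.070)<.003); print('lid',m.sum(),w[m].mean(0).round(4))
            print(np.histogram(w[:,2],bins=np.arange(0,.15,.01)))
        else:
            m=(w[:,2]>.054)&(w[:,2]<.075); b=(w[:,2]>.012)&(w[:,2]<.03)
            print(n,k,'knob top',m.sum(),w[m].mean(0).round(4),w[m][:,2].max().round(4),'body',b.sum(),w[b].mean(0).round(4),'ext',(w[b].max(0)-w[b].min(0)).round(4))
c=load('side')['pixels']
a=cv2.resize(c[280:380,250:410],None,fx=4,fy=4,interpolation=cv2.INTER_CUBIC)
cv2.imwrite('pics/crop1.png',a)
w=load('wrist')['pixels']; cv2.imwrite('pics/wristc.png',w)
E
```

```text
scene small knob top 28 [ 0.6302 -0.2284  0.0623] 0.0684 body 90 [ 0.6328 -0.2304  0.0195] ext [0.0355 0.0341 0.0177]
scene big knob top 26 [ 0.474  -0.2428  0.0618] 0.0667 body 174 [ 0.4763 -0.2451  0.0194] ext [0.0554 0.0513 0.017 ]
scene pot 81 top ring [ 0.5616 -0.0063  0.1136] [ 0.56   -0.0076  0.0234]
lid 633 [ 0.5658 -0.0153  0.0707]
(array([1657,  772,   80,   92,   74,   48,  285,  720,  235,  116,   67,
         93,    0,    0]), array([0.  , 0.01, 0.02, 0.03, 0.04, 0.05, 0.06, 0.07, 0.08, 0.09, 0.1 ,
       0.11, 0.12, 0.13, 0.14]))
side small knob top 58 [ 0.6243 -0.2327  0.06  ] 0.063 body 194 [ 0.6226 -0.2353  0.0181] ext [0.0368 0.0365 0.0174]
side big knob top 69 [ 0.4685 -0.2476  0.0599] 0.0638 body 450 [ 0.4676 -0.2509  0.0175] ext [0.0507 0.0519 0.0177]
side pot 140 top ring [ 0.5551 -0.0119  0.1118] [ 0.5553 -0.0113  0.0239]
lid 1444 [ 0.5504 -0.0266  0.0693]
(array([ 447,  213,   53,   86,  129,  129, 1233,  509,  416,  211,  134,
        140,    0,    0]), array([0.  , 0.01, 0.02, 0.03, 0.04, 0.05, 0.06, 0.07, 0.08, 0.09, 0.1 ,
       0.11, 0.12, 0.13, 0.14]))
```

View pics/crop1.png

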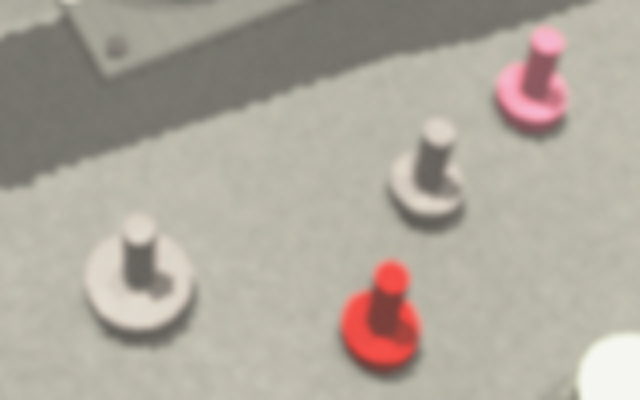

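View pics/wrist0.png

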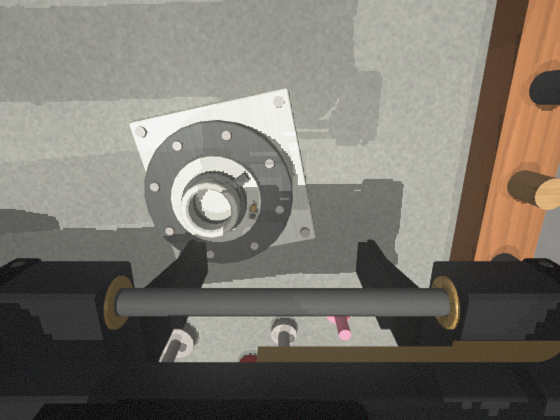

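The crop settles it. The steel plug at crop (430,180), side (357,325), has a body about 36 mm wide. The other steel one, at crop (140,280), is about 52 mm (the big plug), and the red and pink ones are decoys. The wrist view shows the pot mouth at (215,203), something dark at (243,178), and a brass-coloured tip at (253,208), which are probably the lug and the stop. I'll measure from the wrist and enlarge that area.

```bash
python3 - <<'E'
from h import *
from scipy.optimize import least_squares
c=load('wrist');W=cloud(c);im=c['pixels'];f=foc(c)
w=W[150:260,150:280].reshape(-1,3)
m=(abs(w[:,2]-.113)<.003); p=w[m]; print(m.sum(),p.mean(0))
for k in range(4):
    s=least_squares(lambda q:np.hypot(p[:,0]-q[0],p[:,1]-q[1])-.0235,p.mean(0)[:2],loss='soft_l1',f_scale=.001).x
print('pot from upper ring',s, np.percentile(np.hypot(*(p[:,:2]-s).T),[2,50,98]))
for h,R in ((.0705,0.079),(.082,.046)):
    q=W[90:300,110:320].reshape(-1,3); q=q[abs(q[:,2]-h)<.002]; hull=cv2.convexHull((q[:,:2]*1e5).astype(np.int32))
    print(h,len(q),np.array(cv2.minEnclosingCircle(hull)[0])/1e5,cv2.minEnclosingCircle(hull)[1]/1e5)
# red/pink positions from side
for n in('side','scene'):
    c2=load(n);W2=cloud(c2);hsv=cv2.cvtColor(c2['pixels'],cv2.COLOR_BGR2HSV)
    mk=((hsv[...,0]>165)|(hsv[...,0]<4))&(hsv[...,1]>90)&(W2[...,2]>.05)&(W2[...,2]<.075)&(abs(W2[...,1]+.24)<.1)&(abs(W2[...,0]-.62)<.15)
    nn,l,st,ce=cv2.connectedComponentsWithStats(mk.astype(np.uint8))
    for i in range(1,nn):
        if st[i,4]>5: print(n,ce[i].round(),W2[l==i].mean(0).round(3))
a=cv2.resize(im[150:260,140:290],None,fx=5,fy=5,interpolation=cv2.INTER_CUBIC); cv2.imwrite('pics/crop2.png',a)
E
```

```text
1185 [ 0.55776147 -0.00868299  0.11284657]
pot from upper ring [ 0.55827154 -0.00883381] [0.01972317 0.02341607 0.02687031]
0.0705 9468 [ 0.55786016 -0.0092385 ] 0.0787205517578125
0.082 3196 [ 0.55750613 -0.00928291] 0.0460270849609375
side [385. 294.] [ 0.699 -0.199  0.056]
side [347. 351.] [ 0.574 -0.3    0.059]
scene [208. 298.] [ 0.58  -0.296  0.061]
scene [265. 299.] [ 0.709 -0.194  0.057]
```

View pics/crop2.png

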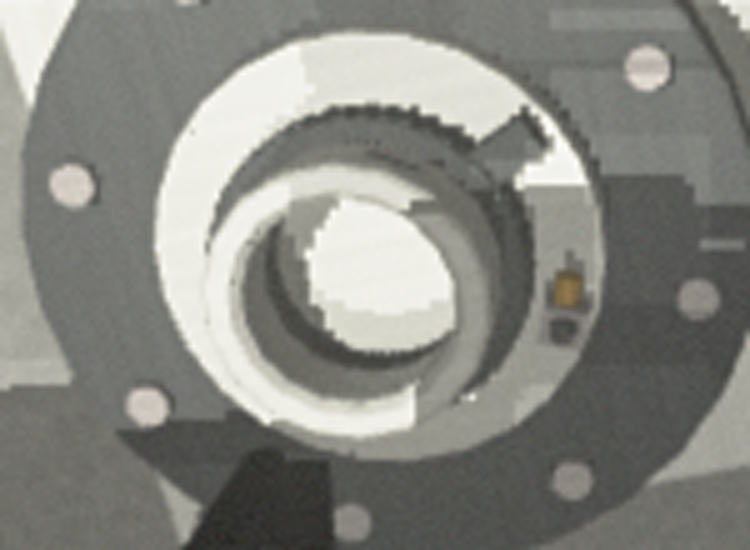

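In the crop the lug is at about (515,140), full picture (243,178). The brass-topped stop block is at (566,290), full picture (253,208), with its screw pointing up towards the lug. Next I'll compute their angles about the pot's axis and the approach to the plug.

```bash
python3 - <<'E'
from h import *
c=load('wrist'); P=np.array([.558,-.009])
def a(u,v,h):
    q=ray(c,140+u/5,150+v/5,h)[:2]-P; return round(math.degrees(math.atan2(q[1],q[0])),1),round(np.hypot(*q)*1e3,1)
for n,u,v,h in [('lug lead outer corner',548,148,.0925),('lug trail outer',525,108,.0925),('lug mid',515,140,.0925),('stop mid',566,290,.092),('stop top edge',566,270,.092),('stop bot edge',564,312,.092),('screw tip',570,253,.0885)]:
    print(n,a(u,v,h))
E
python3 -m crank '{"steps": [[[0,-1,0],[0,0,0]],[[0,-1,0],[0,0,0]],[[0,-1,0],[0,0,0]],[[0,-1,0],[0,0,0]],[[0,-1,0],[0,0,0]],[[0,-1,0],[0,0,0]],[[0,-1,0],[0,0,0]],[[0,-1,0],[0,0,0]],[[0,-1,0],[0,0,0]],[[0.1,-0.25,0],[0,0,0]]]}' 44
python3 - <<'E'
from h import *
c=cap('wrist'); cv2.imwrite('pics/w2.png',c['pixels']); W=cloud(c)
m=(W[...,2]>.057)&(W[...,2]<.067)&(abs(W[...,0]-.627)<.03)&(abs(W[...,1]+.231)<.03)
print(m.sum(), np.argwhere(m).mean(0), W[m].mean(0), W[m].max(0)-W[m].min(0))
b=(W[...,2]>.015)&(W[...,2]<.020)&(abs(W[...,0]-.627)<.04)&(abs(W[...,1]+.231)<.04)
if b.sum(): print(b.sum(),W[b].min(0),W[b].max(0))
E
```

```text
lug lead outer corner (33.6, np.float64(43.5))
lug trail outer (44.9, np.float64(45.3))
lug mid (40.6, np.float64(39.4))
stop mid (-7.3, np.float64(39.1))
stop top edge (-1.2, np.float64(38.9))
stop bot edge (-14.1, np.float64(39.5))
screw tip (2.4, np.float64(39.5))
time: 0.98
ee_pos: [0.6259, -0.2367, 0.2221]
eef_rot: [0.709, 0.705, -0.001, 0.0]
ft_force: [0.3, -1.3, 0.1]
width: 0.0448
grip_force: 0.0
174 [180.10344828 282.89655172] [ 0.62768464 -0.22992456  0.06201429] [0.01499055 0.01507844 0.00588037]
457 [ 0.60981881 -0.24665877  0.01508691] [ 0.64591078 -0.21244909  0.01995827]
```

View pics/w2.png

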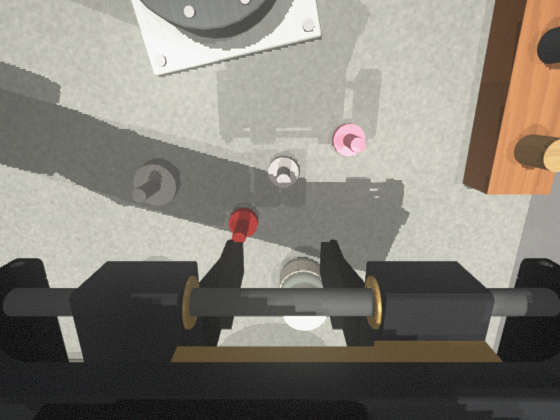

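The knob top sits at (283,180), which is world (0.6277, -0.2299, 0.062), with a clear way down. I'll settle, align and descend.

```bash
python3 -m crank '{"steps": [[[0,0,-0.5],[0,0,0]],[[0,0,-1],[0,0,0]],[[0,0,-1],[0,0,0]],[[0,0,-0.5],[0,0,0]],[[0,0,0],[0,0,0]],[[0,0,0],[0,0,0]]]}'
python3 - <<'E'
from h import *
s=monitor.read_state(); print(s['ee_pos'],s['eef_rot'],s['joint_vel'].round(3))
c=cap('wrist'); W=cloud(c)
m=(W[...,2]>.057)&(W[...,2]<.067)&(abs(W[...,0]-.627)<.03)&(abs(W[...,1]+.231)<.03)
print(m.sum(), np.argwhere(m).mean(0), W[m].mean(0), (W[m].max(0)+W[m].min(0))/2)
E
```

```text
time: 1.53
ee_pos: [0.6275, -0.23, 0.1473]
eef_rot: [0.707, 0.708, -0.0, -0.001]
ft_force: [0.5, -0.4, 0.5]
width: 0.044
grip_force: 0.0
[ 0.62749866 -0.22995804  0.14727402] [ 7.06631767e-01  7.07581213e-01 -5.33414705e-05 -6.07543747e-04] [ 0.003 -0.023  0.008 -0.039  0.002  0.01   0.001]
280 [209.06071429 281.30714286] [ 0.62772855 -0.2296898   0.06196887] [ 0.6274571  -0.23026866  0.06047226]
```

```bash
python3 -m crank '{"steps": [[[0,0,-1],[0,0,0]],[[0,0,-1],[0,0,0]],[[0,0,-1],[0,0,0]],[[0,0,-0.8],[0,0,0]],[[0,0,-0.5],[0,0,0]],[[0,0,0],[0,0,0]],[[0,0,0],[0,0,0]]]}'
python3 -m crank '{"steps": [[[0,0,0],[0,0,0]],[[0,0,0],[0,0,0]],[[0,0,0],[0,0,0]],[[0,0,0],[0,0,0]],[[0,0,0],[0,0,0]],[[0,0,0],[0,0,0]]]}' 8 30
```

```text
time: 2.17
ee_pos: [0.6282, -0.2313, 0.0412]
eef_rot: [0.707, 0.707, 0.0, 0.0]
ft_force: [0.7, 0.4, 0.6]
width: 0.0441
grip_force: 0.0
time: 2.67
ee_pos: [0.6276, -0.2313, 0.0405]
eef_rot: [0.707, 0.707, 0.0, 0.0]
ft_force: [-1.3, -0.1, 2.5]
width: 0.0151
grip_force: 30.3
```

```bash
python3 -m crank '{"steps": [[[0,0,0.5],[0,0,0]],[[0,0,1],[0,0,0]],[[0,0,1],[0,0,0]],[[0,0,1],[0,0,0]],[[0,0,1],[0,0,0]],[[0,0,1],[0,0,0]],[[0,0,0.5],[0,0,0]],[[0,0,0],[0,0,0]]]}'
python3 -m crank '{"steps": [[[-0.2,0.6,0],[0,0,0]],[[-0.3,1,0],[0,0,0]],[[-0.3,1,0],[0,0,0]],[[-0.3,1,0],[0,0,0]],[[-0.3,1,0],[0,0,0]],[[-0.3,1,0],[0,0,0]],[[-0.3,1,0],[0,0,0]],[[-0.3,1,0],[0,0,0]],[[-0.3,0.8,0],[0,0,0]],[[-0.18,0.5,0],[0,0,0]]]}'
python3 -m crank '{"steps": [[[0,0,0],[0,0,0]],[[0,0,0],[0,0,0]],[[0,0,0],[0,0,0]]]}'
python3 - <<'E'
from h import *
s=monitor.read_state(); print(s['ee_pos'],s['joint_vel'].round(3))
c=cap('wrist'); W=cloud(c); P=np.array([.558,-.009])
cv2.imwrite('pics/w3.png',c['pixels'])
for h in(.0705,.082):
    q=W.reshape(-1,3); q=q[(abs(q[:,2]-h)<.002)&(np.hypot(*(q[:,:2]-P).T)<.09)]; hull=cv2.convexHull((q[:,:2]*1e5).astype(np.int32))
    cc,R=cv2.minEnclosingCircle(hull); print(h,len(q),np.array(cc)/1e5,R/1e5)
q=W.reshape(-1,3);d=np.hypot(*(q[:,:2]-s['ee_pos'][:2]).T)
m=(q[:,2]>s['ee_pos'][2]-.06)&(q[:,2]<s['ee_pos'][2]-.01)&(d<.03); print('plug body pts',m.sum(),q[m].min(0),q[m].max(0))
E
```

```text
time: 3.33
ee_pos: [0.6289, -0.2317, 0.194]
eef_rot: [0.707, 0.707, 0.001, 0.002]
ft_force: [0.2, -0.3, -2.2]
width: 0.0153
grip_force: 30.3
time: 4.17
ee_pos: [0.5565, -0.0059, 0.1885]
eef_rot: [0.706, 0.708, -0.001, -0.001]
ft_force: [0.6, 0.8, -2.0]
width: 0.0149
grip_force: 30.3
time: 4.42
ee_pos: [0.558, -0.0102, 0.1895]
eef_rot: [0.708, 0.707, -0.0, 0.0]
ft_force: [-0.4, -0.4, -1.9]
width: 0.0158
grip_force: 30.3
[ 0.55800816 -0.01016115  0.18949101] [ 0.008  0.002  0.005 -0.007 -0.002  0.002 -0.001]
0.0705 10791 [ 0.55774922 -0.00932853] 0.0784100537109375
0.082 3474 [ 0.55780133 -0.00944414] 0.045918388671875
plug body pts 1474 [ 0.54024843 -0.01319081  0.15481629] [0.57642135 0.00933071 0.17944783]
```

View pics/w3.png

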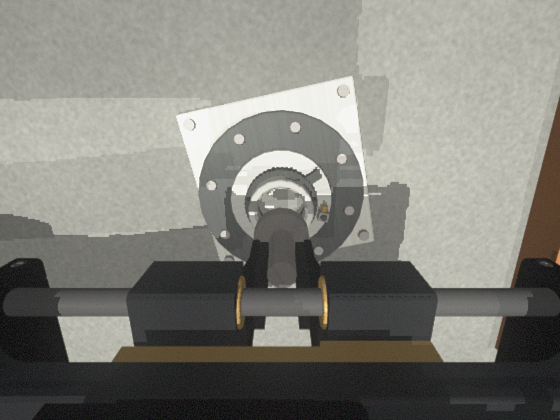

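The plug hangs centred over the mouth: body centre about (0.558,-0.009), pot axis about (0.558,-0.0093). I'll lower it gently.

```bash
python3 -m crank '{"steps": [[[0,0,-0.4],[0,0,0]],[[0,0,-0.6],[0,0,0]],[[0,0,-0.4],[0,0,0]],[[0,0,-0.2],[0,0,0]],[[0,0,0],[0,0,0]]]}'
python3 -m crank '{"steps": [[[0,0,-0.2],[0,0,0]],[[0,0,-0.2],[0,0,0]],[[0,0,-0.1],[0,0,0]],[[0,0,0],[0,0,0]]]}'
```

```text
time: 4.88
ee_pos: [0.5571, -0.0092, 0.1483]
eef_rot: [0.707, 0.707, -0.001, -0.001]
ft_force: [-0.7, 0.3, -3.4]
width: 0.0155
grip_force: 30.3
time: 5.22
ee_pos: [0.5578, -0.0087, 0.1371]
eef_rot: [0.707, 0.707, -0.0, -0.0]
ft_force: [0.0, -0.4, -2.6]
width: 0.0152
grip_force: 30.3
```

It's in the mouth with no contact force. I'll carry on to the floor.

```bash
python3 -m crank '{"steps": [[[0,0,-0.15],[0,0,0]],[[0,0,-0.15],[0,0,0]],[[0,0,-0.15],[0,0,0]],[[0,0,-0.1],[0,0,0]],[[0,0,0],[0,0,0]],[[0,0,0],[0,0,0]]]}'
```

```text
time: 5.72
ee_pos: [0.5579, -0.0087, 0.1236]
eef_rot: [0.707, 0.707, -0.0, -0.0]
ft_force: [-0.1, 0.2, -3.1]
width: 0.015
grip_force: 30.3
```

```bash
python3 -m crank '{"steps": [[[0,0,-0.05],[0,0,0]],[[0,0,-0.05],[0,0,0]],[[0,0,0],[0,0,0]],[[0,0,0],[0,0,0]]]}'
```

```text
time: 6.05
ee_pos: [0.5584, -0.0088, 0.1224]
eef_rot: [0.707, 0.707, 0.0, 0.0]
ft_force: [-1.0, -1.2, 4.7]
width: 0.0154
grip_force: 30.3
```

The floor has been reached: upward force, and plug underside at about 0.082. I'll release, lift and look.

```bash
python3 -m crank '{"steps": [[[0,0,0],[0,0,0]],[[0,0,0],[0,0,0]],[[0,0,0],[0,0,0]],[[0,0,0],[0,0,0]]]}' 40
python3 -m crank '{"steps": [[[0,0,0.4],[0,0,0]],[[0,0,1],[0,0,0]],[[0,0,1],[0,0,0]],[[0,0,1],[0,0,0]],[[0,0,0.5],[0,0,0]],[[0,0,0],[0,0,0]],[[0,0,0],[0,0,0]],[[0,0,0],[0,0,0]]]}' 87
python3 - <<'E'
from h import *
s=monitor.read_state(); print(s['ee_pos'],s['torque'],s['joint_positions'].round(3))
c=cap('wrist'); W=cloud(c); P=np.array([.558,-.009]); cv2.imwrite('pics/w4.png',c['pixels'])
q=W.reshape(-1,3); d=np.hypot(*(q[:,:2]-P).T)
t=q[(d<.012)&(q[:,2]>.137)&(q[:,2]<.16)]; print('knob top',len(t),np.median(t,0),(t.max(0)+t.min(0))/2)
for h in(.0705,.082):
    p=q[(abs(q[:,2]-h)<.002)&(d<.09)]; cc,R=cv2.minEnclosingCircle(cv2.convexHull((p[:,:2]*1e5).astype(np.int32))); print(h,np.array(cc)/1e5,R/1e5)
# enlarged crop about pot
f=foc(c); pc=np.linalg.inv(c['T'])@np.array([.558,-.009,.1,1]); u=int(c['cx']+f*pc[0]/-pc[2]); v=int(c['cy']-f*pc[1]/-pc[2]); print(u,v)
cv2.imwrite('pics/crop4.png',cv2.resize(c['pixels'][v-60:v+60,u-70:u+70],None,fx=5,fy=5,interpolation=cv2.INTER_CUBIC))
E
```

```text
time: 6.38
ee_pos: [0.5582, -0.0086, 0.1214]
eef_rot: [0.707, 0.707, 0.0, 0.0]
ft_force: [-0.1, -0.4, -0.4]
width: 0.0338
grip_force: 0.0
time: 7.05
ee_pos: [0.5576, -0.0087, 0.2183]
eef_rot: [0.707, 0.707, -0.0, -0.0]
ft_force: [-0.3, 0.5, 0.4]
width: 0.0832
grip_force: 0.0
[ 0.55763478 -0.00872183  0.21825077] [-0.01019387  0.04249416 -0.01544619] [ 0.002  0.19  -0.078  1.646  0.015  1.307 -0.078]
knob top 315 [ 0.55845456 -0.0069224   0.14405942] [ 0.55843679 -0.00763146  0.14159912]
0.0705 [ 0.55756137 -0.00946981] 0.0785255322265625
0.082 [ 0.55775598 -0.00957895] 0.045938125
281 198
```

View pics/crop4.png

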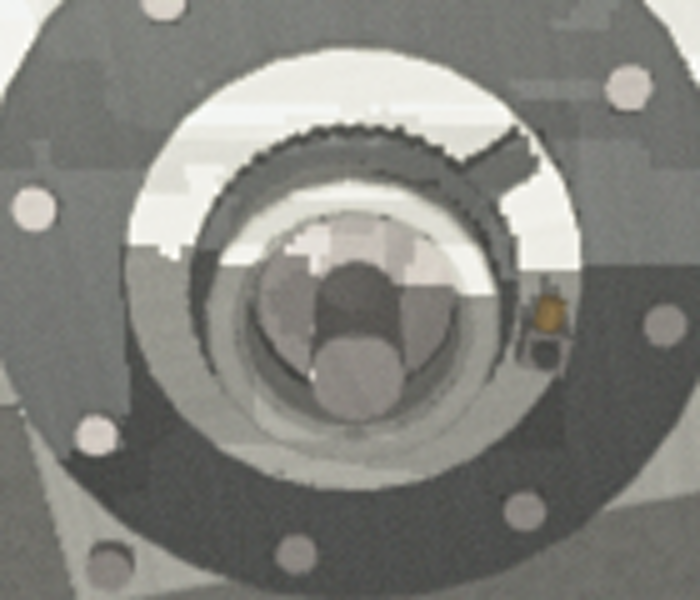

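The plug is home, with the knob top at 0.144 = 0.082 + 0.062. The crop shows the lug at (515,155) and the stop at (547,330). With the lug at about +38° and the stop at about -7°, I'll turn the fingers by -60°, so they sit at -60° and 120° and stay clear of both.

```bash
python3 -m crank '{"steps": [[[0,0,0],[0,0,-0.6]],[[0,0,0],[0,0,-1]],[[0,0,0],[0,0,-1]],[[0,0,0],[0,0,-1]],[[0,0,0],[0,0,-1]],[[0,0,0],[0,0,-1]],[[0,0,0],[0,0,-1]],[[0,0,0],[0,0,-1]],[[0,0,0],[0,0,-1]],[[0,0,0],[0,0,-1]]]}'
python3 -m crank '{"steps": [[[0,0,0],[0,0,-1]],[[0,0,0],[0,0,-0.9]],[[0,0,0],[0,0,-0.5]],[[0,0,0],[0,0,0]],[[0,0,0],[0,0,0]],[[0,0,0],[0,0,0]]]}'
python3 - <<'E'
from h import *
from scipy.spatial.transform import Rotation as R
s=monitor.read_state(); print(s['ee_pos'],R.from_quat(s['eef_rot']).as_matrix().round(3).tolist(),s['torque'],s['joint_positions'].round(3))
c=cap('wrist'); W=cloud(c); P=np.array([.558,-.009]); q=W.reshape(-1,3); d=np.hypot(*(q[:,:2]-P).T)
for h in(.0705,.082):
    p=q[(abs(q[:,2]-h)<.002)&(d<.09)]; cc,Rr=cv2.minEnclosingCircle(cv2.convexHull((p[:,:2]*1e5).astype(np.int32))); print(h,np.array(cc)/1e5,Rr/1e5)
E
```

```text
time: 7.93
ee_pos: [0.5574, -0.0088, 0.2177]
eef_rot: [0.934, 0.356, -0.001, -0.0]
ft_force: [0.3, 0.9, -0.5]
width: 0.0868
grip_force: 0.0
time: 8.43
ee_pos: [0.5578, -0.0087, 0.2183]
eef_rot: [0.966, 0.26, -0.0, -0.0]
ft_force: [0.4, 0.4, 0.5]
width: 0.0873
grip_force: 0.0
[ 0.55776217 -0.00872388  0.21830136] [[0.865, 0.502, -0.001], [0.502, -0.865, -0.0], [-0.001, -0.0, -1.0]] [ 0.01332564  0.10941827 -0.02494886] [-0.076  0.187  0.011  1.65  -0.002  1.306 -1.11 ]
0.0705 [ 0.5578527  -0.00953282] 0.078472255859375
0.082 [ 0.55751129 -0.00968045] 0.0459210986328125
```

```bash
python3 -m crank '{"steps": [[[0,-0.03,-0.6],[0,0,0]],[[0,0,-1],[0,0,0]],[[0,0,-1],[0,0,0]],[[0,0,-1],[0,0,0]],[[0,0,-0.6],[0,0,0]],[[0,0,-0.4],[0,0,0]],[[0,0,-0.2],[0,0,0]],[[0,0,-0.15],[0,0,0]],[[0,0,0],[0,0,0]],[[0,0,0],[0,0,0]]]}'
```

```text
time: 9.32
ee_pos: [0.5586, -0.0095, 0.0959]
eef_rot: [0.966, 0.259, 0.001, 0.0]
ft_force: [0.5, 0.8, 0.3]
width: 0.0869
grip_force: 0.0
```

```bash
python3 -m crank '{"steps": [[[0,0,-0.15],[0,0,0]],[[0,0,-0.15],[0,0,0]],[[0,0,0],[0,0,0]],[[0,0,0],[0,0,0]]]}'
python3 -c "
from h import *
s=monitor.read_state();print(s['ee_pos'],s['torque'],s['ft_force'])"
```

```text
time: 9.65
ee_pos: [0.5579, -0.0095, 0.0875]
eef_rot: [0.966, 0.259, -0.0, 0.0]
ft_force: [0.2, -0.4, 0.0]
width: 0.0873
grip_force: 0.0
[ 0.55790084 -0.00950857  0.08745966] [ 0.0092916   0.12041314 -0.01216131] [ 0.19694955 -0.3744937   0.02554294]
```

```bash
python3 -m crank '{"steps": [[[0,0,0],[0,0,0]],[[0,0,0],[0,0,0]],[[0,0,0],[0,0,0]],[[0,0,0],[0,0,0]],[[0,0,0],[0,0,0]],[[0,0,0],[0,0,0]]]}' 55 25
python3 -c "
from h import *
s=monitor.read_state();print(s['ee_pos'],s['torque'],s['ft_force'])"
```

```text
time: 10.15
ee_pos: [0.558, -0.0093, 0.0876]
eef_rot: [0.966, 0.259, 0.0, -0.0]
ft_force: [-1.0, 1.1, 0.8]
width: 0.0629
grip_force: 25.0
[ 0.55798304 -0.00931115  0.08763322] [ 0.13997957  0.25632663 -0.03193344] [-1.03078105  1.13761908  0.79357286]
```

The ring is gripped (width 63 mm) and well centred. I'll turn 15° clockwise; contact can't come before about 23°.

```bash
python3 -m crank '{"steps": [[[0,0,0],[0,0,-0.3]],[[0,0,0],[0,0,-0.6]],[[0,0,0],[0,0,-0.6]],[[0,0,0],[0,0,-0.6]],[[0,0,0],[0,0,-0.6]],[[0,0,0],[0,0,-0.3]],[[0,0,0],[0,0,0]],[[0,0,0],[0,0,0]]]}'
cat >> h.py <<'E'
from scipy.spatial.transform import Rotation as Ro
def st():
    s=monitor.read_state(); q=Ro.from_quat(s['eef_rot']).as_matrix()
    print('pos',s['ee_pos'].round(4),'yaw',round(math.degrees(math.atan2(q[1,1],q[0,1])),2),'T',s['torque'].round(3),'F',s['ft_force'].round(1),'w',round(s['width'],4))
E
python3 - <<'E'
from h import *
st(); c=cap('wrist'); P=np.array([.5578,-.0094]); f=foc(c)
pc=np.linalg.inv(c['T'])@np.array([*P,.09,1]); u=int(c['cx']+f*pc[0]/-pc[2]); v=int(c['cy']-f*pc[1]/-pc[2]); print(u,v)
x0,y0=max(u-100,0),max(v-100,0)
cv2.imwrite('pics/w5.png',cv2.resize(c['pixels'][y0:y0+150,x0:x0+200],None,fx=4,fy=4,interpolation=cv2.INTER_CUBIC)); print(x0,y0)
E
```

```text
time: 10.82
ee_pos: [0.558, -0.0095, 0.0876]
eef_rot: [0.991, 0.131, 0.0, 0.0]
ft_force: [-1.2, -0.4, 1.6]
width: 0.0626
grip_force: 25.0
pos [ 0.558  -0.0095  0.0876] yaw -74.95 T [ 0.081  0.201 -0.135] F [-1.2 -0.4  1.6] w 0.0626
281 259
181 159
```

View pics/w5.png

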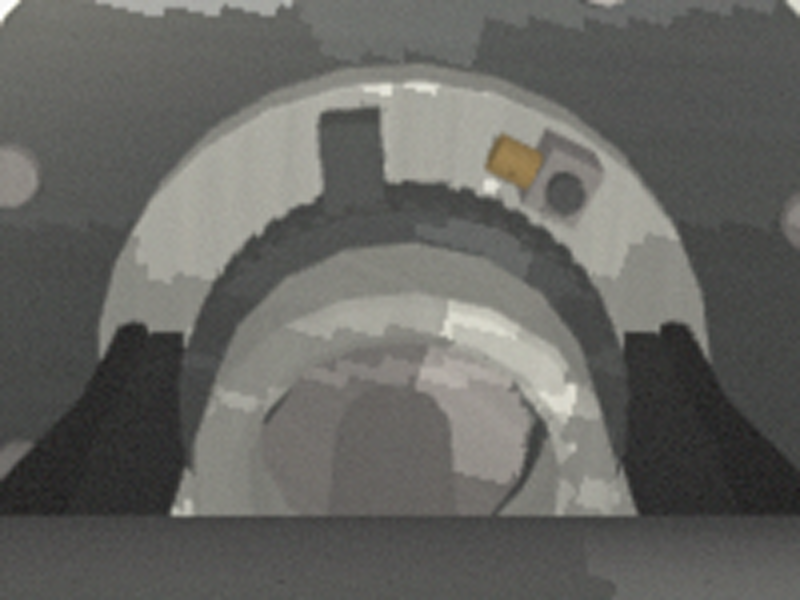

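The brass part is the screw: its tip is at crop (488,160) and the grey stop block's face at (535,165). The lug's leading face is at (381,150). I'll compute the remaining angle.

```bash
python3 - <<'E'
from h import *
c=load('wrist'); P=np.array([.5578,-.0094])
def a(n,u,v,h):
    q=ray(c,181+u/4,159+v/4,h)[:2]-P; print(n,round(math.degrees(math.atan2(q[1],q[0])),1),round(np.hypot(*q)*1e3,1))
a('lug outer lead',381,110,.0925);a('lug lead mid',381,145,.0925);a('lug outer trail',318,112,.0925)
a('screw tip top',492,158,.0905);a('screw tip top',488,165,.0885);a('screw outer corner',500,135,.0885);a('screw inner corner',488,170,.0885);a('block face top',540,135,.092);a('block face',530,180,.092)
E
```

```text
lug outer lead 18.5 44.2
lug lead mid 18.9 39.4
lug outer trail 29.0 45.2
screw tip top -3.2 38.9
screw tip top -3.4 37.2
screw outer corner -3.6 41.8
screw inner corner -3.8 36.6
block face top -9.3 44.5
block face -11.6 38.4
```

About 22° remain to the screw tip. I'll turn 17°, then creep.

```bash
python3 -m crank '{"steps": [[[0,0,0],[0,0,-0.3]],[[0,0,0],[0,0,-0.6]],[[0,0,0],[0,0,-0.7]],[[0,0,0],[0,0,-0.6]],[[0,0,0],[0,0,-0.6]],[[0,0,0],[0,0,-0.4]],[[0,0,0],[0,0,-0.2]],[[0,0,0],[0,0,0]],[[0,0,0],[0,0,0]]]}'; python3 -c "from h import *;st()"
python3 -m crank '{"steps": [[[0,0,0],[0,0,-0.1]],[[0,0,0],[0,0,-0.1]],[[0,0,0],[0,0,0]],[[0,0,0],[0,0,0]]]}';python3 -c "from h import *;st()"
```

```text
time: 11.62
ee_pos: [0.5581, -0.0097, 0.0876]
eef_rot: [1.0, -0.017, 0.0, 0.0]
ft_force: [-0.2, -1.0, 1.5]
width: 0.0633
grip_force: 25.0
pos [ 0.5581 -0.0097  0.0876] yaw -91.94 T [-0.173  0.269 -0.123] F [-0.2 -1.   1.5] w 0.0633
time: 11.95
ee_pos: [0.5581, -0.0097, 0.0876]
eef_rot: [1.0, -0.026, 0.0, 0.0]
ft_force: [-0.7, -1.5, 1.7]
width: 0.063
grip_force: 25.0
pos [ 0.5581 -0.0097  0.0876] yaw -93.0 T [-0.387  0.212 -0.033] F [-0.7 -1.5  1.7] w 0.063
```

```bash
python3 -m crank '{"steps": [[[0,0,0],[0,0,-0.1]],[[0,0,0],[0,0,0]],[[0,0,0],[0,0,0]]]}'>/dev/null;python3 -c "from h import *;st()"
python3 -m crank '{"steps": [[[0,0,0],[0,0,-0.1]],[[0,0,0],[0,0,0]],[[0,0,0],[0,0,0]]]}'>/dev/null;python3 -c "from h import *;st()"
python3 -m crank '{"steps": [[[0,0,0],[0,0,-0.1]],[[0,0,0],[0,0,0]],[[0,0,0],[0,0,0]]]}'>/dev/null;python3 -c "from h import *;st()"
```

```text
pos [ 0.5581 -0.0097  0.0876] yaw -93.51 T [-0.552  0.261 -0.039] F [-0.9 -2.5  2.5] w 0.0626
pos [ 0.5581 -0.0097  0.0876] yaw -94.02 T [-0.61   0.238 -0.017] F [-0.6 -3.   2.3] w 0.0631
pos [ 0.5581 -0.0097  0.0876] yaw -94.52 T [-0.789  0.25   0.024] F [ 0.8 -3.5  2.5] w 0.0626
```

The torque shows no clear contact yet, so I'll measure the lug and the screw from the wrist picture numerically.

```bash
python3 - <<'E'
from h import *
P=np.array([.5578,-.0094])
def an(c):
    W=cloud(c); d=W[...,:2]-P; rr=np.hypot(d[...,0],d[...,1]); th=np.degrees(np.arctan2(d[...,1],d[...,0]))
    hsv=cv2.cvtColor(c['pixels'],cv2.COLOR_BGR2HSV)
    br=(hsv[...,0]>8)&(hsv[...,0]<25)&(hsv[...,1]>110)&(rr<.046)&(rr>.034); print('brass',br.sum(),np.percentile(th[br],[2,50,98]).round(1))
    for h in(.087,):
        m=(W[...,2]>h)&(W[...,2]<.097)&(rr>.037)&(rr<.042)&(th>-30)&(th<40)
        b,e=np.histogram(th[m],bins=np.arange(-30,41,1)); print({int(e[i]):int(b[i]) for i in range(len(b)) if b[i]})
        b,e=np.histogram(th[m],bins=np.arange(-30,41,1),weights=c['pixels'].mean(2)[m]); n,_=np.histogram(th[m],bins=e); print({int(e[i]):int(b[i]/n[i]) for i in range(len(b)) if n[i]})
an(load('wrist')); c=cap('wrist'); an(c); st()
E
```

```text
brass 1337 [-42.7 -36.7  70.2]
{-25: 2, -24: 7, -23: 6, -22: 5, -21: 11, -20: 9, -19: 11, -18: 12, -17: 11, -16: 14, -15: 23, -14: 9, -13: 18, -12: 14, -11: 10, -10: 15, -9: 10, -8: 13, -7: 13, -6: 11, -5: 14, -4: 16, -3: 2, 19: 8, 20: 12, 21: 14, 22: 10, 23: 11, 24: 12, 25: 12, 26: 12, 27: 11, 28: 12, 29: 13, 30: 10, 31: 6}
{-25: 141, -24: 138, -23: 129, -22: 110, -21: 95, -20: 88, -19: 84, -18: 83, -17: 84, -16: 89, -15: 99, -14: 130, -13: 121, -12: 110, -11: 115, -10: 115, -9: 116, -8: 113, -7: 114, -6: 116, -5: 116, -4: 103, -3: 107, 19: 90, 20: 85, 21: 87, 22: 86, 23: 87, 24: 88, 25: 86, 26: 86, 27: 86, 28: 86, 29: 87, 30: 87, 31: 109}
brass 1326 [-62.4 -56.2  50.4]
{-25: 1, -24: 7, -23: 10, -22: 9, -21: 9, -20: 14, -19: 12, -18: 13, -17: 12, -16: 13, -15: 16, -14: 12, -13: 12, -12: 13, -11: 13, -10: 11, -9: 13, -8: 16, -7: 9, -6: 10, -5: 19, -4: 7, -1: 3, 0: 11, 1: 12, 2: 11, 3: 12, 4: 12, 5: 14, 6: 12, 7: 11, 8: 14, 9: 11, 10: 11, 11: 8, 12: 1}
{-25: 135, -24: 154, -23: 154, -22: 158, -21: 117, -20: 104, -19: 102, -18: 98, -17: 98, -16: 103, -15: 109, -14: 152, -13: 157, -12: 118, -11: 127, -10: 135, -9: 139, -8: 138, -7: 135, -6: 139, -5: 140, -4: 137, -1: 94, 0: 101, 1: 103, 2: 103, 3: 104, 4: 103, 5: 101, 6: 103, 7: 101, 8: 100, 9: 100, 10: 100, 11: 107, 12: 121}
pos [ 0.5581 -0.0097  0.0876] yaw -94.52 T [-0.814  0.226 -0.014] F [-0.7 -3.3  2.6] w 0.0632
```

The ring follows without slipping, and about 3° are left. I'll creep in smaller steps.

```bash
python3 -m crank '{"steps": [[[0,0,0],[0,0,-0.1]],[[0,0,0],[0,0,-0.1]],[[0,0,0],[0,0,0]],[[0,0,0],[0,0,0]]]}'>/dev/null;python3 -c "from h import *;st()"
python3 -m crank '{"steps": [[[0,0,0],[0,0,-0.05]],[[0,0,0],[0,0,0]],[[0,0,0],[0,0,0]]]}'>/dev/null;python3 -c "from h import *;st()"
python3 -m crank '{"steps": [[[0,0,0],[0,0,-0.05]],[[0,0,0],[0,0,0]],[[0,0,0],[0,0,0]]]}'>/dev/null;python3 -c "from h import *;st()"
```

```text
pos [ 0.558  -0.0096  0.0876] yaw -95.52 T [-0.954  0.279 -0.013] F [-0.5 -4.9  3.4] w 0.0628
pos [ 0.5581 -0.0097  0.0876] yaw -95.76 T [-1.102  0.185  0.016] F [-0.7 -4.9  3.9] w 0.063
pos [ 0.558  -0.0097  0.0876] yaw -96.01 T [-1.068  0.182  0.003] F [-0.2 -4.7  3.2] w 0.0632
```

```bash
python3 -m crank '{"steps": [[[0,0,0],[0,0,-0.05]],[[0,0,0],[0,0,0]],[[0,0,0],[0,0,0]]]}'>/dev/null;python3 -c "from h import *;st()"
python3 -m crank '{"steps": [[[0,0,0],[0,0,-0.05]],[[0,0,0],[0,0,0]],[[0,0,0],[0,0,0]]]}'>/dev/null;python3 -c "from h import *;st()"
```

```text
pos [ 0.5581 -0.0097  0.0876] yaw -96.27 T [-1.113  0.223  0.113] F [-0.9 -5.2  2.9] w 0.0635
pos [ 0.558  -0.0097  0.0876] yaw -96.51 T [-1.144  0.195  0.077] F [-0.8 -5.2  3. ] w 0.0632
```

```bash
python3 -m crank '{"steps": [[[0,0,0],[0,0,-0.05]],[[0,0,0],[0,0,0]],[[0,0,0],[0,0,0]]]}'>/dev/null;python3 -c "from h import *;st()"
```

```text
pos [ 0.558  -0.0097  0.0876] yaw -96.76 T [-1.047  0.164  0.096] F [ 0.1 -5.3  2.9] w 0.0632
```

```bash
python3 -m crank '{"steps": [[[0,0,0],[0,0,-0.05]],[[0,0,0],[0,0,0]],[[0,0,0],[0,0,0]]]}'>/dev/null;python3 -c "from h import *;st()"
```

```text
pos [ 0.5581 -0.0097  0.0876] yaw -97.02 T [-1.145  0.204  0.026] F [-0.2 -5.2  3. ] w 0.0633
```

```bash
python3 -m crank '{"steps": [[[0,0,0],[0,0,-0.05]],[[0,0,0],[0,0,0]],[[0,0,0],[0,0,0]]]}'>/dev/null;python3 -c "from h import *;st()"
```

```text
pos [ 0.5581 -0.0097  0.0876] yaw -97.26 T [-1.122  0.209  0.073] F [-0.5 -5.3  3. ] w 0.063
```

```bash
python3 - <<'E'
from h import *
P=np.array([.5578,-.0094])
c=cap('wrist'); W=cloud(c); d=W[...,:2]-P; rr=np.hypot(d[...,0],d[...,1]); th=np.degrees(np.arctan2(d[...,1],d[...,0]))
m=(W[...,2]>.087)&(W[...,2]<.097)&(rr>.037)&(rr<.042)&(th>-30)&(th<40)
e=np.arange(-14,14,.5);b,_=np.histogram(th[m],e);g,_=np.histogram(th[m],e,weights=c['pixels'].mean(2)[m]);print([(float(e[i]),int(b[i]),int(g[i]/b[i])) for i in range(len(b)) if b[i]]); st()
E
```

```text
[(-14.0, 5, 165), (-13.5, 7, 160), (-13.0, 5, 169), (-12.5, 9, 147), (-12.0, 5, 123), (-11.5, 6, 116), (-11.0, 10, 124), (-10.5, 2, 136), (-10.0, 8, 137), (-9.5, 10, 141), (-8.5, 10, 140), (-8.0, 10, 140), (-7.0, 9, 141), (-6.5, 10, 140), (-5.5, 10, 141), (-5.0, 6, 149), (-4.5, 2, 142), (-4.0, 10, 139), (-3.0, 5, 99), (-2.5, 6, 101), (-2.0, 5, 103), (-1.5, 7, 103), (-1.0, 5, 104), (-0.5, 6, 104), (0.0, 6, 103), (0.5, 5, 104), (1.0, 8, 103), (1.5, 7, 103), (2.0, 3, 100), (2.5, 8, 102), (3.0, 4, 104), (3.5, 6, 102), (4.0, 5, 105), (4.5, 7, 102), (5.0, 5, 102), (5.5, 5, 102), (6.0, 6, 103), (6.5, 6, 104), (7.0, 6, 102), (7.5, 7, 102), (8.0, 4, 106), (8.5, 3, 113), (9.0, 2, 132)]
pos [ 0.5581 -0.0097  0.0876] yaw -97.26 T [-1.118  0.229  0.009] F [-1.3 -5.4  3.1] w 0.0632
```

The lug is within about 0.5° of the screw tip, so contact is imminent.

```bash
python3 -m crank '{"steps": [[[0,0,0],[0,0,-0.05]],[[0,0,0],[0,0,0]],[[0,0,0],[0,0,0]]]}'>/dev/null;python3 -c "from h import *;st()"
```

```text
pos [ 0.5581 -0.0097  0.0876] yaw -97.51 T [-1.092  0.176  0.065] F [-0.8 -5.4  2.7] w 0.0628
```

```bash
python3 -m crank '{"steps": [[[0,0,0],[0,0,-0.05]],[[0,0,0],[0,0,0]],[[0,0,0],[0,0,0]]]}'>/dev/null;python3 -c "from h import *;st()"
```

```text
pos [ 0.558  -0.0097  0.0876] yaw -97.76 T [-1.133  0.223  0.13 ] F [-0.1 -5.5  2.8] w 0.0629
```

```bash
python3 -m crank '{"steps": [[[0,0,0],[0,0,-0.04]],[[0,0,0],[0,0,0]],[[0,0,0],[0,0,0]]]}'>/dev/null;python3 -c "from h import *;st()"
```

```text
pos [ 0.5581 -0.0097  0.0876] yaw -97.95 T [-1.1    0.197  0.18 ] F [ 0.3 -4.5  3.2] w 0.063
```

```bash
python3 -m crank '{"steps": [[[0,0,0],[0,0,0]],[[0,0,0],[0,0,0]]]}'>/dev/null;python3 -c "from h import *;st()"
```

```text
pos [ 0.558  -0.0097  0.0876] yaw -97.95 T [-1.182  0.243  0.162] F [ 0.1 -5.5  3. ] w 0.063
```

```bash
python3 -m crank '{"steps": [[[0,0,0],[0,0,-0.04]],[[0,0,0],[0,0,0]],[[0,0,0],[0,0,0]]]}'>/dev/null;python3 -c "from h import *;st()"
```

```text
pos [ 0.5581 -0.0096  0.0876] yaw -98.14 T [-1.107  0.142  0.27 ] F [-0.7 -4.4  3. ] w 0.0631
```

```bash
python3 -m crank '{"steps": [[[0,0,0],[0,0,0]],[[0,0,0],[0,0,0]]]}'>/dev/null;python3 -c "from h import *;st()"
```

```text
pos [ 0.558  -0.0097  0.0876] yaw -98.14 T [-1.128  0.234  0.251] F [ 0.4 -6.   3.8] w 0.063
```

```bash
python3 -m crank '{"steps": [[[0,0,0],[0,0,-0.04]],[[0,0,0],[0,0,0]],[[0,0,0],[0,0,0]]]}'>/dev/null;python3 -c "from h import *;st()"
```

```text
pos [ 0.558  -0.0097  0.0876] yaw -98.33 T [-1.106  0.174  0.359] F [ 0.4 -5.6  3.6] w 0.0627
```

```bash
python3 -m crank '{"steps": [[[0,0,0],[0,0,-0.04]],[[0,0,0],[0,0,0]],[[0,0,0],[0,0,0]]]}'>/dev/null;python3 -c "from h import *;st()"
```

```text
pos [ 0.5581 -0.0097  0.0876] yaw -98.52 T [-1.131  0.256  0.452] F [-0.3 -6.1  3.9] w 0.0634
```

Torque is 0.45 N m, about 0.35 beyond friction, or roughly 9 N on the screw. I'll hold briefly, ease off and open.

```bash
python3 -m crank '{"steps": [[[0,0,0],[0,0,0]],[[0,0,0],[0,0,0]],[[0,0,0],[0,0,0]],[[0,0,0],[0,0,0]]]}'>/dev/null;python3 -c "from h import *;st()"
python3 -m crank '{"steps": [[[0,0,0],[0,0,0.05]],[[0,0,0],[0,0,0.05]],[[0,0,0],[0,0,0]]]}'>/dev/null;python3 -c "from h import *;st()"
python3 -m crank '{"steps": [[[0,0,0],[0,0,0]],[[0,0,0],[0,0,0]],[[0,0,0],[0,0,0]],[[0,0,0],[0,0,0]],[[0,0,0],[0,0,0]],[[0,0,0],[0,0,0]]]}' 87;python3 -c "from h import *;st()"
```

```text
pos [ 0.5581 -0.0097  0.0876] yaw -98.52 T [-1.184  0.209  0.478] F [-0.2 -5.6  3.4] w 0.0631
pos [ 0.5581 -0.0097  0.0876] yaw -98.04 T [-1.136  0.219  0.147] F [-0.5 -4.4  3. ] w 0.0629
time: 17.8
ee_pos: [0.5579, -0.0091, 0.0875]
eef_rot: [0.998, -0.07, -0.0, -0.0]
ft_force: [0.0, -0.0, 0.5]
width: 0.0859
grip_force: 0.0
pos [ 0.5579 -0.0091  0.0875] yaw -98.03 T [ 0.062  0.127 -0.046] F [ 0.  -0.   0.5] w 0.0859
```

```bash
python3 -m crank '{"steps": [[[0,0,0.4],[0,0,0]],[[0,0,1],[0,0,0]],[[0,0,1],[0,0,0]],[[0,0,1],[0,0,0]],[[0,0,1],[0,0,0]],[[0,0,0.6],[0,0,0]],[[0,0,0],[0,0,0]],[[0,0,0],[0,0,0]],[[0,0,0],[0,0,0]]]}'
python3 - <<'E'
from h import *
st(); c=cap('wrist'); P=np.array([.5578,-.0094]); f=foc(c); q=cloud(c).reshape(-1,3); d=np.hypot(*(q[:,:2]-P).T)
t=q[(d<.012)&(q[:,2]>.135)&(q[:,2]<.16)]; print('knob top',np.median(t,0),(t.max(0)+t.min(0))/2)
pc=np.linalg.inv(c['T'])@np.array([*P,.1,1]); u=int(c['cx']+f*pc[0]/-pc[2]); v=int(c['cy']-f*pc[1]/-pc[2])
cv2.imwrite('pics/end.png',cv2.resize(c['pixels'][v-60:v+60,u-70:u+70],None,fx=5,fy=5,interpolation=cv2.INTER_CUBIC))
E
```

```text
time: 18.55
ee_pos: [0.5576, -0.0094, 0.2121]
eef_rot: [0.998, -0.07, -0.0, 0.0]
ft_force: [-0.7, -0.1, -0.2]
width: 0.087
grip_force: 0.0
pos [ 0.5576 -0.0094  0.2121] yaw -98.05 T [0.02  0.181 0.013] F [-0.7 -0.1 -0.2] w 0.087
knob top [ 0.55997755 -0.00834491  0.1440638 ] [ 0.55878272 -0.00818609  0.14046748]
```

View pics/end.png

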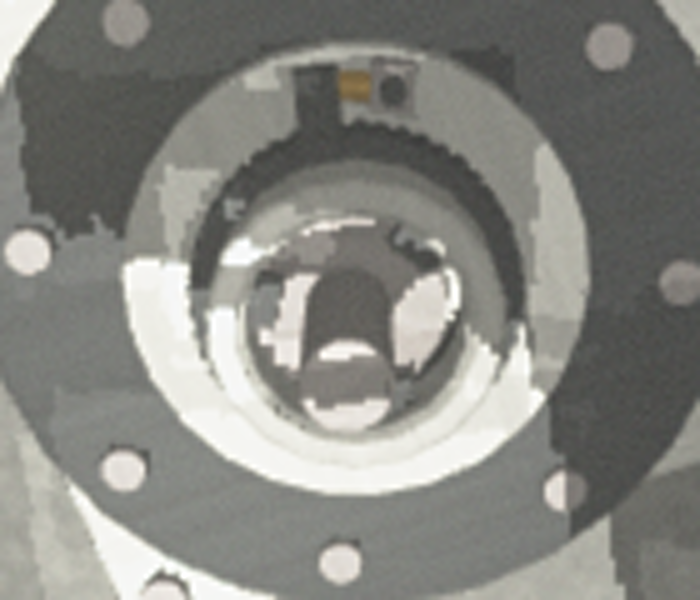

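The lug (318,95) rests against the brass screw tip at (340,85). The plug is home with its knob top at 0.144, and the gripper is clear. I'll hand the job in.

```bash
python3 -c "
from bench import ticket
print(ticket.close_job())"
```

```text
the job is handed in; nothing more can be done
None
```

The job is handed in (no verdict was returned): the smaller steel plug is home in the mouth, the ring's lug was pressed on the stop screw at about 10 N (estimated from wrist torque) and still rests against it, and the gripper has let go.

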